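# Close the chip jar with its nested lids, then lift off the dust cover alone

## Robot

A 6-joint arm with a two-finger parallel gripper is mounted at the origin on a cart in front of the work surface, level with it; the furniture and walls round the work are solid. World frame = base frame: x ahead of the robot, y to its left, z up, the work surface at z = 0. Lengths are in m, angles in degrees, forces in N, time in s.
With the tool pointing down it reaches from about 0.375 to 0.975 m from the base axis. Payload 3.8 kg.
Tool frame: the origin (TCP) lies on the mounting face of the last link; the fingertips stand 173 mm ahead of it and the grasp point (between the pads) lies 155 mm ahead of it (r.tip_reach is the z of the fingertips in the tool frame, in m); z points along the fingers, y is the direction in which the jaws open and shut (so a half turn about z gives the same grasp; the last joint's range is limited). The gripper opens to 85 mm and grips with 20 to 120 N. Pads are 22 mm wide; open, the fingers measure 114 mm over their backs; the gripper's body (76 mm by 85 mm) begins 54 mm behind the grasp point. The pads swing forward as they close: fully open they stand 13 mm farther back than shut.
Start: joints at [65.953, 15.12, 91.902, -0, 72.978, -2.114], TCP at [0.252, 0.626, 0.405] pointing down, gripper open.
Joint ranges: [-150.88, 150.88], [-54.13, 125.18], [17.81, 147.31], [-75.09, 255.09], [0, 152.58], [-146.25, 146.25]. Speed limits (degrees/s): [147.25, 147.25, 180, 180, 180, 180].

## Interface

Orientations are given as [roll, pitch, yaw] about the fixed x, y, z axes, in that order (R = Rz(yaw) Ry(pitch) Rx(roll)).
In Python, from bench import r, viewer, workorder gives the robot as it stands.
- The arm moves only by the tool send_rows, never from a script. Its argument "plan" is a list of rows, each a list of 5 numbers: the closure in counts, from 0 (fully open) to 255 (shut), then the shift along the tool's x, y, z in m, then the turn about the tool's z in rad. In form: [[jaw, dx, dy, dz, roll], ...]. A call has 1 to 10 rows; each row is the pose to reach, as a shift and turn from the pose commanded when the call began, along the tool's axes at that moment; what a row does not reach only later rows make up. A row lasts 1/8 s, in which the tool goes at most 62.5 mm and 10.7 degrees, less where a joint would pass 70% of its speed; a pose out of reach is approached as far as the arm can. A call with a gripper value outside its range is refused whole. The fingers move at their own pace and stop on an object; "grip_force" is the grip in N (left out, the last holds). Time passes only in rows, so rows that repeat a pose let the fingers close. It gives the time, the measured TCP pose, the force and the opening at its end, in the units of the state.
- r.state(): the state, without advancing time (a new reading comes with each control period).
- viewer.capture(name): name is "scene" or "top"; returns the picture (384x512x3 uint8, red, green, blue); there is no depth.
- viewer.camera_params(name): a dict with "camera_matrix" (3x3 intrinsics, pixels), "xyz" and "orientation" of the camera in the world. Camera axes: x right, y up, looking along -z (the intrinsics and any distortion apply to the point x, -y, -z); pixel columns grow to the right and rows downward; lengths in m; the calibration is good to about 2 mm. A picture is of the moment at which its call begins. camera_params takes no time and is no camera call.
- workorder.finish_job(): hands the job in, once; it reports no verdict.
The state is a dict: "t": time; "joint_positions": joint angles; "qvel": joint speeds; "tau": joint torques, N m; "tool_pos": TCP position; "tcp_rot": TCP orientation; "wrist_force": force on the tool from outside, world axes, zero at the start; "wrist_torque": the same for the moment, N m; "gripper_width": finger opening in m.
Only numpy, scipy, OpenCV 4.12 (cv2) and the standard library are available. Lean on these libraries where they do the work, as an engineer would, in place of code of your own. Each camera call takes 0.05 s, during which the arm holds its last target.

## Task

First slide the open amber jar along the bench, without lifting it, until it stands inside the yellow tape ring. Then pick up the nested lids together by the white stem, lower them gently onto the jar until the inner lid is seated, let go of the stem, and lift only the blue dust cover, so that the humidity dots show while the inner lid stays closed on the jar. Finish still holding the cover level in the air, well clear above the stem; leave the tip box, the small bottle and the timer where they are.

Things in the scene. Friction and masses are not known exactly. Their poses are not given: they have to be found in the camera images.
- jar: Open round amber jar, loose, upright, about 0.45 kg. Foot 100 diameter, 6 high; straight body 86 diameter; height 55, wall 4, mouth 78 inside; inner floor (white puck) 13 above the bench. Origin: centre of its underside; z up. Push it low from behind (part-open fingers cradle it); high pushes tip it. Jar and lids may swap sides between starts.
- mark: Yellow ring of flat tape on the bench, inside diameter 116, outside diameter 130, no thickness to speak of. Origin: centre of the ring, on the bench.
- inner_lid: Inner lid, loose, 0.09 kg: black plug 70 diameter, 10 deep; on it a white flange 93 diameter, 5 thick, with coloured dots; white upright stem 16 diameter. Origin: centre of the plug's underside; z along the stem. Starts on its plug on a round white mat 112 wide, 2 thick. Seated on the jar, the flange lies on the rim, origin 45 above the jar's; plug clearance about 4 all round.
- cover: Blue dust cover, loose, 0.10 kg: skirt 103 outside, 98 inside diameter, 12 deep; flat top at 16; in its middle a collar 38 outside, 26 inside diameter, from 16 up to 44. Origin: centre of the skirt's lower edge; z up. Lies loose on the inner lid's flange (origin 3 above the inner lid's, up to 2.5 off-centre): raising the stem raises both. Skirt goes over the jar's rim, 6 clearance.
- collar_top (a point): Centre of the top of the cover's collar, 44 above the cover's origin. The collar is open right through; the inner lid's stem stands 30 out of it. Raising the collar raises the cover alone.
- stem_top (a point): Centre of the top of the inner lid's stem (red band), 77 above the inner lid's origin; the stem is 16 in diameter.
- tip_box: Bystander: blue pipette tip box with clear lid, 89 x 122 x 72. Origin: centre of its underside.
- bottle_regen: Bystander: small white bottle with blue screw cap, 47 diameter, 98 high. Origin: centre of its underside.
- timer: Bystander: cream digital lab timer lying flat, 62 x 68 x 20. Origin: centre of its underside.
Mind the look-alikes: they are no part of the job. What is shaped like the inner_lid but purple is not meant.

How it is judged (in metres and radians):
On the way, in this order (a step that is already met when the one before it is completed fails the run):
1. the jar has been slid into the tape ring, before the lids are taken to it (horizontal distance between jar and mark below 0.015 m and linear speed of jar below 0.02 m/s and height (world z) of inner_lid below 0.012 m), for 0.2 s.
2. both lids are carried together, off the mat (height (world z) of inner_lid above 0.03 m and contact force between inner_lid and the fingers above 0.5 N and z of cover in the frame of inner_lid below 0.007 m and horizontal distance between cover and inner_lid below 0.006 m), for 0.1 s.
3. both lids are on the jar, still nested, the inner lid seated and the stem let go (horizontal distance between jar and mark below 0.015 m and z of inner_lid in the frame of jar between 0.042 and 0.048 m and horizontal distance between inner_lid and jar below 0.006 m and angle between inner_lid's own z axis and vertical below 0.06 rad and z of cover in the frame of inner_lid below 0.007 m and horizontal distance between cover and inner_lid below 0.006 m and contact force between inner_lid and the fingers below 0.2 N), for 0.1 s.
At the end, for the whole second after the job is handed in: Jar upright, centre within 15 mm of the ring's; inner lid seated on it (depth within 3 mm, 6 mm off-centre, level), untouched; cover held still and level (15 deg), lower edge over 135 mm above the bench, touching neither jar nor inner lid; bystanders moved under 20 mm (horizontal distance between jar and mark below 0.015 m and angle between jar's own z axis and vertical below 0.05 rad and height (world z) of jar below 0.006 m and z of inner_lid in the frame of jar between 0.042 and 0.048 m and horizontal distance between inner_lid and jar below 0.006 m and angle between inner_lid's own z axis and vertical below 0.06 rad and height (world z) of cover above 0.135 m and angle between cover's own z axis and vertical below 0.26 rad and contact force between cover and the fingers above 1 N and contact force between cover and inner_lid below 0.1 N and contact force between cover and jar below 0.1 N and contact force between inner_lid and the arm below 0.2 N and contact force between inner_lid and the fingers below 0.2 N and linear speed of cover below 0.05 m/s and distance of each of tip_box, bottle_regen, timer from where it was at the start of the episode below 0.02 m); the arm keeps its last pose, push and grip.
It fails at once if the jar is lifted or tipped (height (world z) of jar above 0.012 m or angle between jar's own z axis and vertical above 0.2 rad).
It fails at once if the cover comes off the inner lid while the inner lid is not seated on the jar, or the inner lid is dragged along with it (distance between cover and inner_lid above 0.018 m and (z of inner_lid in the frame of jar above 0.05 m or z of inner_lid in the frame of jar below 0.04 m or horizontal distance between inner_lid and jar above 0.008 m)).
It fails at once if the lids are dropped (contact force between each of inner_lid, cover and the fingers below 0.1 N and linear speed of inner_lid above 0.4 m/s).
It fails at once if tip box, small bottle or timer is disturbed (distance of any of tip_box, bottle_regen, timer from where it was at the start of the episode above 0.02 m or angle between any of tip_box, bottle_regen, timer's own z axis and vertical above 0.3 rad).
It also fails if it takes over 56 s, if anything falls off the work surface, if the arm or the gripper's body presses on something with over 40 N, if the wrist force passes 120 N, or if a joint passes its speed limit or range.

## Working session

There is one attempt and no reset: what is moved stays moved. The work goes in short steps, Python scripts to look and compute and a tool call to move; the robot and the scene stay as the last step left them, time stands still between calls to the robot, and variables do not carry over. Pictures are saved under pics/ and viewed, and the job is handed in when it is done.

Besides the shell and the picture viewer there is one more tool, called after ">>>" by a JSON object that holds its "name" and its "arguments". send_rows: Moves the arm, as the interface text tells. Its arguments: {"type":"object","properties":{"plan":{"type":"array","items":{"type":"array","items":{"type":"number"}}},"grip_force":{"type":"number"}},"required":["plan"]}

```bash
mkdir -p pics; ls
python3 - <<'E'
from bench import r, viewer, workorder
import cv2
print(r.state(), r.tip_reach)
for n in("scene","top"):
    im=viewer.capture(n); cv2.imwrite(f"pics/{n}0.png",im[:,:,::-1]); print(n,viewer.camera_params(n))
E
```

```text
pics
{'t': 0.0, 'joint_positions': array([ 6.59541292e+01,  1.51706104e+01,  9.19788633e+01,  7.11032232e-04,
        7.29787130e+01, -2.11440824e+00]), 'qvel': array([-0.00091135,  0.06034985, -0.05994368,  0.11266398, -0.02597631,
       -0.05241421]), 'tau': array([ 5.22842493e-04, -5.15085983e+01, -3.67333603e+01, -1.72167743e-04,
        1.25973884e-02, -5.12116088e-06]), 'tool_pos': array([0.25197815, 0.62584915, 0.40336706]), 'tcp_rot': array([-1.79871926e+02, -5.40840138e-03,  1.58068322e+02]), 'wrist_force': array([-0.33641772, -0.34387076,  0.39774751]), 'wrist_torque': array([ 0.02207448, -0.02315124,  0.00409466]), 'gripper_width': 0.08552708282317391} 0.1734
scene {'camera_matrix': array([[414.45514477,   0.        , 257.12111484],
       [  0.        , 414.45514477, 194.56919078],
       [  0.        ,   0.        ,   1.        ]]), 'xyz': array([-0.10535098,  0.02173348,  0.58864914]), 'orientation': array([  54.08238033,   -1.29960848, -122.97456983])}
top {'camera_matrix': array([[398.64629072,   0.        , 246.64802664],
       [  0.        , 398.64629072, 188.08430621],
       [  0.        ,   0.        ,   1.        ]]), 'xyz': array([ 0.37074466, -0.35018196,  0.9110551 ]), 'orientation': array([  6.67414447,  -1.34946031, -90.34758371])}
```

View pics/scene0.png

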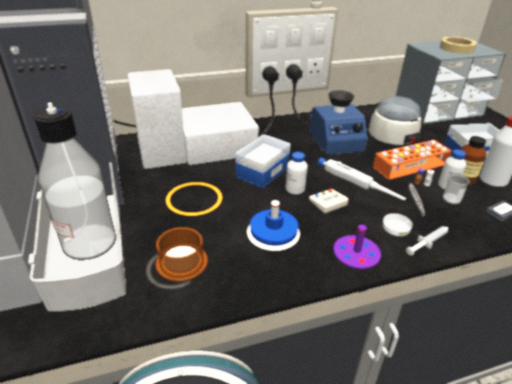

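View pics/top0.png

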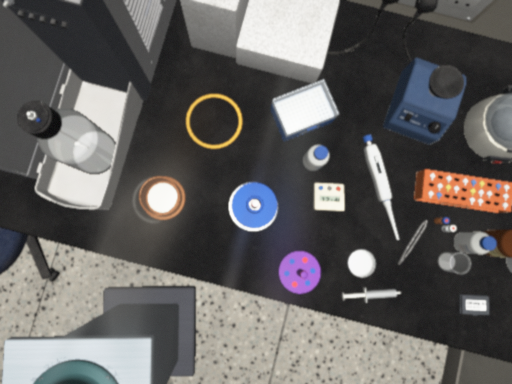

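The pictures show the jar (scene px ~180,255; top 160,198), the yellow ring (top 214,121), the blue cover and stem (top 254,205), the tip box, bottle and timer right of it, and the purple decoy.

```bash
cat > h.py <<'E'
import numpy as np, cv2
from bench import r, viewer, workorder
from scipy.spatial.transform import Rotation as R
def cam(n):
    p=viewer.camera_params(n); return p['camera_matrix'],np.array(p['xyz']),R.from_euler('xyz',p['orientation'],degrees=True).as_matrix()
def ray(n,u,v):
    K,c,M=cam(n); d=np.linalg.inv(K)@np.array([u,v,1.]); d=np.array([d[0],-d[1],-d[2]]); return c,M@d
def onz(n,u,v,z):
    c,d=ray(n,u,v); return c+d*(z-c[2])/d[2]
def proj(n,p):
    K,c,M=cam(n); q=M.T@(np.array(p,float)-c); q=K@np.array([q[0],-q[1],-q[2]]); return q[:2]/q[2]
def tri(a,b):
    c1,d1=ray(*a); c2,d2=ray(*b); A=np.stack([d1,-d2],1); t=np.linalg.lstsq(A,c2-c1,rcond=None)[0]
    p,q=c1+d1*t[0],c2+d2*t[1]; return (p+q)/2,np.linalg.norm(p-q)
def snap(name,n):
    im=viewer.capture(n); cv2.imwrite(f"pics/{name}.png",im[:,:,::-1]); return im
def blobs(im,lo,hi,amin=20):
    m=cv2.inRange(cv2.cvtColor(im,cv2.COLOR_RGB2HSV),np.array(lo),np.array(hi))
    k,l,s,c=cv2.connectedComponentsWithStats(m)
    return m,[(s[i].tolist(),c[i].round(2).tolist()) for i in range(1,k) if s[i][4]>=amin]
def circ(n,m,z,box=None):
    "back-project the outer contour of a mask to height z, fit circle"
    if box is not None:
        mm=np.zeros_like(m); x,y,w,h=box; mm[y:y+h,x:x+w]=m[y:y+h,x:x+w]; m=mm
    cs,_=cv2.findContours(m,cv2.RETR_EXTERNAL,cv2.CHAIN_APPROX_NONE); c=max(cs,key=cv2.contourArea)[:,0,:]
    P=np.array([onz(n,u,v,z)[:2] for u,v in c]); A=np.c_[2*P,np.ones(len(P))]
    s=np.linalg.lstsq(A,(P**2).sum(1),rcond=None)[0]; rad=np.sqrt(s[2]+s[0]**2+s[1]**2)
    return s[:2],rad,np.std(np.linalg.norm(P-s[:2],axis=1))
E
python3 - <<'E'
from h import *
for n in("top","scene"):
    im=cv2.imread(f"pics/{n}0.png")[:,:,::-1].copy()
    for nm,lo,hi in(("yellow",(18,120,120),(32,255,255)),("amber",(5,90,40),(16,255,255)),("blue",(100,170,60),(125,255,255))):
        m,b=blobs(im,lo,hi,30); print(n,nm,b)
        cv2.imwrite(f"/tmp/{n}{nm}.png",m)
    cs=im[:,:,::-1]; 
    x,y=(110,80) if n=="top" else (130,140)
    cv2.imwrite(f"pics/{n}c.png",cv2.resize(cs[y:y+170,x:x+230],None,fx=3.4,fy=3.4,interpolation=cv2.INTER_CUBIC))
E
```

```text
top yellow [([186, 94, 57, 55, 730], [213.94, 121.05])]
top amber [([413, 168, 99, 46, 2798], [461.53, 191.05]), ([139, 176, 47, 44, 858], [162.34, 197.07]), ([434, 217, 8, 7, 45], [437.38, 220.36]), ([485, 229, 27, 28, 425], [503.05, 240.48])]
top blue []
scene yellow [([415, 144, 5, 9, 37], [417.11, 148.08]), ([468, 162, 14, 4, 31], [474.39, 163.55]), ([165, 182, 58, 34, 604], [193.44, 198.79])]
scene amber [([372, 139, 79, 46, 1796], [409.17, 161.03]), ([462, 144, 24, 18, 305], [474.2, 153.04]), ([469, 177, 9, 9, 52], [472.63, 180.56]), ([154, 226, 55, 56, 2232], [180.34, 254.29])]
scene blue [([446, 138, 13, 12, 62], [452.16, 144.65]), ([237, 165, 35, 22, 356], [252.53, 175.79]), ([250, 210, 49, 34, 1232], [273.69, 227.0])]
```

```bash
ls pics
```

```text
scene0.png
scenec.png
top0.png
topc.png
```

View pics/topc.png

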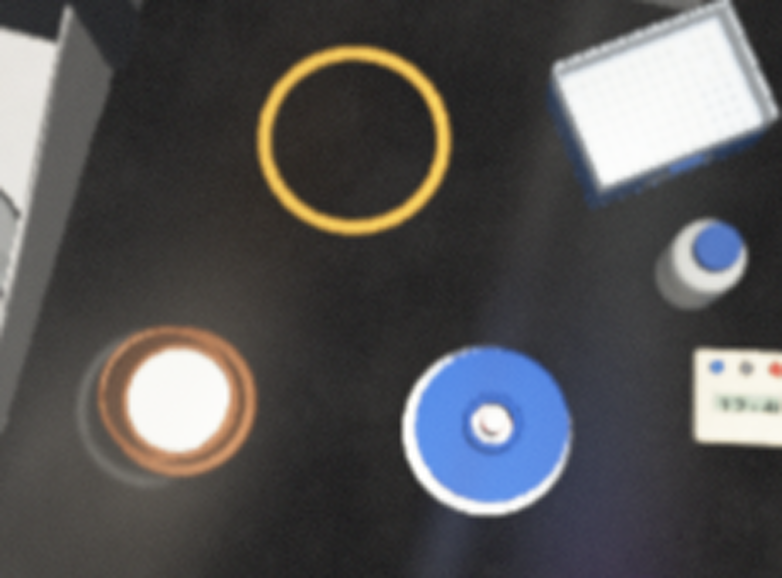

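View pics/scenec.png

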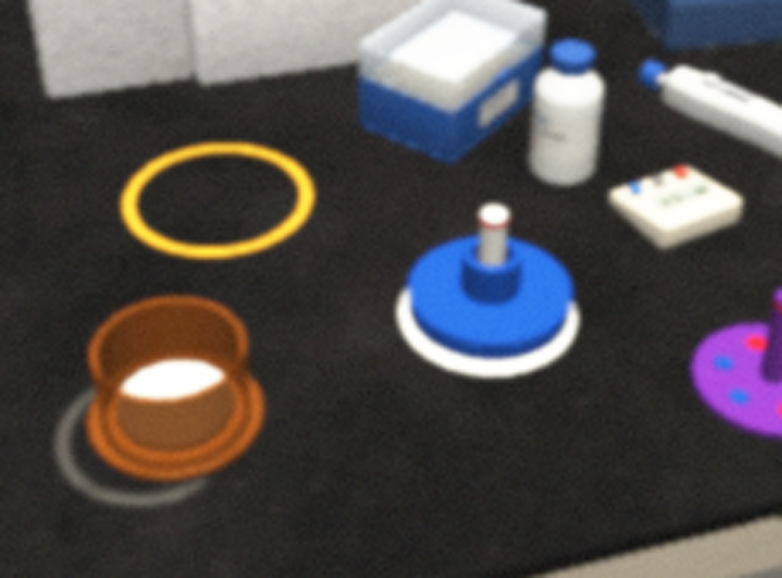

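Run:
```python
from h import *
for n,Y,B,J,lo in(("top",(186,94,57,55),(225,178,60,60),(135,172,54,52),(100,110,60)),("scene",(160,178,66,42),(246,208,56,40),(150,222,62,64),(100,110,60))):
    im=cv2.imread(f"pics/{n}0.png")[:,:,::-1].copy()
    m,b=blobs(im,(18,100,100),(35,255,255)); print(n,"ring",circ(n,m,0,Y))
    m,b=blobs(im,lo,(125,255,255)); print(n,"cover",circ(n,m,0.018,B))
    m,b=blobs(im,(3,80,40),(18,255,255)); print(n,"jar amber (z=.055/0.006)",circ(n,m,0.055,J),circ(n,m,0.006,J))
    m,b=blobs(im,(0,0,200),(179,50,255)); x,y,w,h=J
    print("white puck",circ(n,m,0.013,(150,180,24,34) if n=="top" else (x,y,w,h)))
    m2,b=blobs(im,(0,0,140),(179,60,255)); x,y,w,h=B; print("white around stem",[q for q in b if x<q[1][0]<x+w and y-25<q[1][1]<y+h])
# stem top: top px ~ (110+491/3.4,80+421/3.4); scene (130+495/3.4,140+213/3.4)
a=("top",110+491/3.4,80+422/3.4); s=("scene",130+495/3.4,140+212/3.4)
print("stem tri",tri(a,s), onz(*a,0.079),onz(*s,0.079))
# base
for u,v in ((295,80),): pass
```

```text
top ring (array([ 0.63672934, -0.29615609]), np.float64(0.06617845852921826), np.float64(0.0007547085524308795))
top cover (array([ 0.4390736 , -0.38934418]), np.float64(0.04921838315329925), np.float64(0.0010419950714751771))
top jar amber (z=.055/0.006) (array([ 0.45214312, -0.18902184]), np.float64(0.048355276037797205), np.float64(0.0015062608458345367)) (array([ 0.45680231, -0.17979714]), np.float64(0.05112309849132072), np.float64(0.0015924781716689744))
white puck (array([ 0.45565207, -0.18052542]), np.float64(0.030974722139801576), np.float64(0.002769974789588314))
white around stem [([228, 184, 50, 48, 326], [244.91, 215.24]), ([249, 199, 12, 11, 110], [254.48, 204.06])]
scene ring (array([ 0.63742628, -0.29584642]), np.float64(0.06800270643964945), np.float64(0.001093892077542929))
scene cover (array([ 0.43492859, -0.38611598]), np.float64(0.05313615517399222), np.float64(0.007751009148126345))
scene jar amber (z=.055/0.006) (array([ 0.42923247, -0.17197933]), np.float64(0.0632362837519377), np.float64(0.010270184334055616)) (array([ 0.47831825, -0.18976616]), np.float64(0.06904267916403299), np.float64(0.011213199129684022))
white puck (array([ 0.47288949, -0.18788098]), np.float64(0.019431898174713105), np.float64(0.004240605660647735))
white around stem [([271, 200, 9, 6, 47], [274.91, 202.53]), ([271, 207, 8, 11, 75], [274.64, 211.93]), ([246, 225, 54, 26, 380], [271.39, 241.93])]
stem tri (array([ 0.43387215, -0.38645947,  0.08147332]), np.float64(0.0003642213505675359)) [ 0.43417212 -0.38642314  0.079     ] [ 0.4363876  -0.38859317  0.079     ]
```

Run:
```python
from h import *
print("flask cap",tri(("top",37,117),("scene",50,112)))
print("tower near right corner top?", tri(("top",103,92),("scene",108,195)))
print("white tray right front low",tri(("top",103,208),("scene",122,297)))
for p in [(0,0),(0,250),(0,383),(130,80),(60,70),(180,0),(103,92)]: print(p,"z0",onz("top",*p,0),"z.4",onz("top",*p,0.4))
print("scene z0 left", onz("scene",0,300,0), onz("scene",0,383,0))
s=r.state(); print(proj("scene",s['tool_pos']),proj("top",s['tool_pos']))
# jar
im=cv2.imread("pics/top0.png")[:,:,::-1].copy(); m,b=blobs(im,(0,0,200),(179,50,255)); print([q for q in b if 140<q[1][0]<185 and 170<q[1][1]<225])
print("puck top",onz("top",110+179/3.4,80+401/3.4,0.013), "w",0.5*104/3.4/398.6*.898)
# foot from scene: left/right extreme & bottom
K=3.4
for z in(0.,0.003,0.006):
    P=[onz("scene",130+x/K,140+y/K,z)[:2] for x,y in((88,430),(105,458),(135,473),(180,479),(225,468),(255,440),(265,412))]
    P=np.array(P)
    from scipy.optimize import least_squares
    o=least_squares(lambda c:np.linalg.norm(P-c,axis=1)-0.05,[.456,-.182]); print(z,o.x,o.fun.round(4))
P=np.array([onz("scene",130+x/K,140+y/K,0.055)[:2] for x,y in((88,350),(100,325),(130,304),(170,296),(215,305),(240,330),(248,352))])
o=least_squares(lambda c:np.linalg.norm(P-c,axis=1)-0.043,[.456,-.182]); print("rim",o.x,o.fun.round(4))
```

```text
flask cap (array([ 0.55312078, -0.04049442,  0.3109016 ]), np.float64(0.007967349916610468))
tower near right corner top? (array([ 0.66039204, -0.08844239,  0.08159409]), np.float64(0.051083561963434054))
white tray right front low (array([ 0.43066749, -0.05125603,  0.00509343]), np.float64(0.007601780108321441))
(0, 0) z0 [0.93346315 0.21678622 0.        ] z.4 [ 0.68640082 -0.03214194  0.4       ]
(0, 250) z0 [0.34015788 0.17833551 0.        ] z.4 [ 0.35358705 -0.05371082  0.4       ]
(0, 383) z0 [0.05762456 0.16002519 0.        ] z.4 [ 0.19510037 -0.06398196  0.4       ]
(130, 80) z0 [ 0.73498708 -0.09847104  0.        ] z.4 [ 0.57506594 -0.20898507  0.4       ]
(60, 70) z0 [0.7589407  0.06608486 0.        ] z.4 [ 0.58850269 -0.11667766  0.4       ]
(180, 0) z0 [ 0.93716662 -0.21334985  0.        ] z.4 [ 0.68847827 -0.27342618  0.4       ]
(103, 92) z0 [ 0.70548387 -0.03632462  0.        ] z.4 [ 0.55851616 -0.17412412  0.4       ]
scene z0 left [0.53839861 0.12805528 0.        ] [0.36953209 0.14723886 0.        ]
[-3600.76007772  1037.32209555] [-596.40008479  341.93978715]
[([148, 183, 30, 30, 701], [162.02, 197.22])]
puck top [ 0.45401734 -0.18270087  0.013     ] w 0.03445588973170804
0.0 [ 0.45593002 -0.1833201 ] [ 0.0013 -0.0001 -0.0014 -0.0001  0.0015 -0.0001 -0.0002]
0.003 [ 0.45337093 -0.18240136] [ 0.0011 -0.0002 -0.0014 -0.0001  0.0016 -0.0001 -0.0004]
0.006 [ 0.45081294 -0.18148313] [ 0.0009 -0.0003 -0.0014  0.      0.0016 -0.0002 -0.0006]
rim [ 0.45489854 -0.18061211] [-0.0002  0.0004  0.0011  0.0003 -0.0008 -0.0013  0.0025]
```

```bash
cat > plan.py <<'E'
import numpy as np
def rows(cmd,yaw0,wps,jaw,step=0.06):
    """cmd xyz, yaw deg, wps [(x,y,z,yaw)], prints tool-frame rows"""
    y=np.radians(yaw0); M=np.array([[np.cos(y),np.sin(y),0],[np.sin(y),-np.cos(y),0],[0,0,-1]]).T  # columns? rows are tool axes
    X=np.array([np.cos(y),np.sin(y),0]);Y=np.array([np.sin(y),-np.cos(y),0]);Z=np.array([0,0,-1.])
    p=np.array(cmd,float);w=yaw0;out=[]
    for x in wps:
        q=np.array(x[:3],float);n=max(1,int(np.ceil(max(np.linalg.norm(q-p)/step,abs(x[3]-w)/10-1e-6))))
        for i in range(1,n+1):
            a=p+(q-p)*i/n-np.array(cmd);ww=w+(x[3]-w)*i/n
            out.append([jaw,round(float(a@X),4),round(float(a@Y),4),round(float(a@Z),4),round(float(np.radians(yaw0-ww)),4)])
        p=q;w=x[3]
    return out
E
python3 - <<'E'
from plan import *
o=rows([.252,.626,.405],158.07,[(.2,.47,.54,158.07),(.175,.38,.57,158.07),(.28,.30,.57,158.07),(.36,.18,.57,158.07)],0)
for q in o:print(q)
E
```

```text
[0, -0.0025, -0.041, -0.0338, 0.0]
[0, -0.005, -0.0821, -0.0675, 0.0]
[0, -0.0075, -0.1231, -0.1013, 0.0]
[0, -0.01, -0.1641, -0.135, 0.0]
[0, -0.0152, -0.2105, -0.15, 0.0]
[0, -0.0204, -0.257, -0.165, 0.0]
[0, -0.0629, -0.2686, -0.165, 0.0]
[0, -0.1053, -0.2803, -0.165, 0.0]
[0, -0.1477, -0.292, -0.165, 0.0]
[0, -0.1874, -0.3191, -0.165, 0.0]
[0, -0.2271, -0.3462, -0.165, 0.0]
[0, -0.2668, -0.3734, -0.165, 0.0]
```

>>> {"name": "send_rows", "arguments": {"plan": [[0,-0.003,-0.041,-0.034,0],[0,-0.005,-0.082,-0.068,0],[0,-0.008,-0.123,-0.101,0],[0,-0.01,-0.164,-0.135,0],[0,-0.015,-0.21,-0.15,0],[0,-0.02,-0.257,-0.165,0],[0,-0.063,-0.269,-0.165,0],[0,-0.105,-0.28,-0.165,0],[0,-0.148,-0.292,-0.165,0],[0,-0.187,-0.319,-0.165,0]], "grip_force": 30}}

```text
t: 1.35
tool_pos: [0.3074, 0.2595, 0.569]
tcp_rot: [-180.0, -0.0, 158.1]
wrist_force: [0.5, -0.4, -0.8]
gripper_width: 0.0855
```

Run:
```python
from plan import *
o=rows([.3063,.2599,.57],158.07,[(.36,.18,.57,158.07),(.40,.04,.57,148.1),(.386,-.14,.50,148.1),(.386,-.14,.30,148.1)],105)
for q in o:print(q)
```

```text
[105, -0.0398, -0.027, 0.0, 0.0]
[105, -0.0797, -0.0541, 0.0, 0.0]
[105, -0.1095, -0.0924, 0.0, 0.058]
[105, -0.1392, -0.1307, 0.0, 0.116]
[105, -0.169, -0.169, 0.0, 0.174]
[105, -0.1826, -0.212, 0.0175, 0.174]
[105, -0.1962, -0.2551, 0.035, 0.174]
[105, -0.2097, -0.2981, 0.0525, 0.174]
[105, -0.2233, -0.3412, 0.07, 0.174]
[105, -0.2233, -0.3412, 0.12, 0.174]
[105, -0.2233, -0.3412, 0.17, 0.174]
[105, -0.2233, -0.3412, 0.22, 0.174]
[105, -0.2233, -0.3412, 0.27, 0.174]
```

>>> {"name": "send_rows", "arguments": {"plan": [[105,-0.04,-0.027,0,0],[105,-0.08,-0.054,0,0],[105,-0.11,-0.092,0,0.058],[105,-0.139,-0.131,0,0.116],[105,-0.169,-0.169,0,0.174],[105,-0.183,-0.212,0.018,0.174],[105,-0.196,-0.255,0.035,0.174],[105,-0.21,-0.298,0.053,0.174],[105,-0.223,-0.341,0.07,0.174],[105,-0.223,-0.341,0.12,0.174]]}}

```text
t: 2.6
tool_pos: [0.3862, -0.1422, 0.4511]
tcp_rot: [-180.0, 0.3, 147.8]
wrist_force: [1.1, 0.3, -0.5]
gripper_width: 0.0501
```

Run:
```python
from h import *
print(r.state()['tool_pos'],r.state()['tcp_rot'],r.state()['gripper_width']); a=snap("s1","scene"); b=snap("t1","top")
cv2.imwrite("pics/st1.png",np.vstack([a[80:330],b[50:330]])[:,:,::-1])
```

```text
[ 0.38621085 -0.14217318  0.45108851] [-179.99577817    0.33743831  147.81829249] 0.05011516496304745
```

View pics/st1.png

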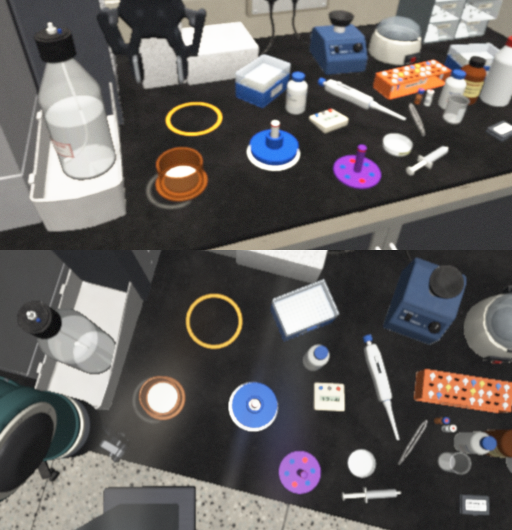

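>>> {"name": "send_rows", "arguments": {"plan": [[105,0,0,0.06,0],[105,0,0,0.12,0],[105,0,0,0.18,0],[105,0,0,0.23,0],[105,0,0,0.26,0],[105,0,0,0.268,0],[105,-0.01,0,0.268,0],[105,-0.02,0,0.268,0]]}}

```text
t: 3.7
tool_pos: [0.4052, -0.1507, 0.1838]
tcp_rot: [180.0, 0.3, 148.1]
wrist_force: [-0.3, -0.0, -0.4]
gripper_width: 0.0504
```

Run:
```python
from h import *
print(r.state()['tool_pos'],r.state()['tcp_rot'],r.state()['wrist_force']); a=snap("s2","scene"); b=snap("t2","top")
cv2.imwrite("pics/st2.png",cv2.resize(np.hstack([a[180:330,90:290],b[130:280,80:280]])[:,:,::-1],None,fx=2,fy=2,interpolation=cv2.INTER_CUBIC))
```

```text
[ 0.40515279 -0.15070001  0.18380466] [179.9646999    0.25273044 148.12072135] [-0.25627313 -0.00388885 -0.38966925]
```

View pics/st2.png

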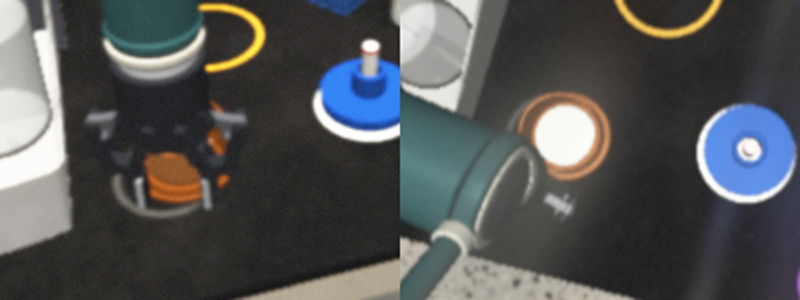

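The fingers cradle the jar symmetrically from behind (scene crop: fingertips at 140,195 and 207,195). Now I push.

>>> {"name": "send_rows", "arguments": {"plan": [[105,-0.02,0,0,0],[105,-0.045,0,0,0],[105,-0.07,0,0,0],[105,-0.095,0,0,0],[105,-0.12,0,0,0],[105,-0.145,0,0,0],[105,-0.17,0,0,0],[105,-0.19,0,0,0],[105,-0.205,0,0,0],[105,-0.215,0,0,0]]}}

```text
t: 5.05
tool_pos: [0.5855, -0.2636, 0.182]
tcp_rot: [-180.0, -0.1, 148.1]
wrist_force: [-5.2, 4.2, 4.7]
gripper_width: 0.0499
```

>>> {"name": "send_rows", "arguments": {"plan": [[105,0,0,0,0]]}}

```text
t: 5.18
tool_pos: [0.5862, -0.2639, 0.1821]
tcp_rot: [180.0, 0.1, 148.1]
wrist_force: [-0.1, 0.6, -0.6]
gripper_width: 0.0502
```

Run:
```python
from h import *
print(r.state()['tool_pos'],r.state()['tcp_rot'],r.state()['wrist_force']); a=snap("s3","scene"); b=snap("t3","top")
cv2.imwrite("pics/st3.png",cv2.resize(np.hstack([a[130:280,120:320],b[70:220,120:320]])[:,:,::-1],None,fx=2,fy=2,interpolation=cv2.INTER_CUBIC))
```

```text
[ 0.58619041 -0.26394021  0.18209092] [1.79994133e+02 1.21573049e-01 1.48093500e+02] [-0.13481867  0.647781   -0.60278336]
```

View pics/st3.png

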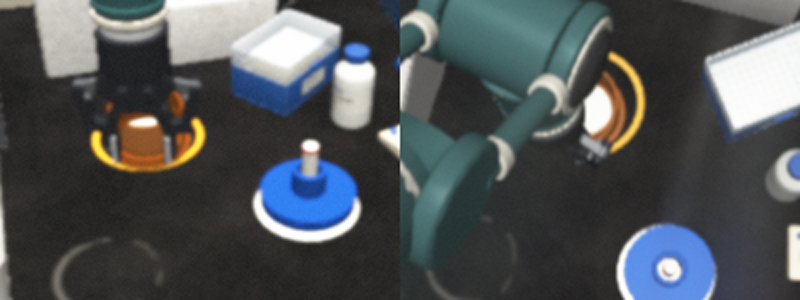

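>>> {"name": "send_rows", "arguments": {"plan": [[105,0.02,0,0,0],[105,0.06,0,0,0],[105,0.11,0,0,0],[105,0.11,0,0,0]]}}

```text
t: 5.78
tool_pos: [0.4877, -0.2028, 0.18]
tcp_rot: [-180.0, -0.3, 148.1]
wrist_force: [-0.6, -1.0, 0.1]
gripper_width: 0.0502
```

Run:
```python
from h import *
print(r.state()['tool_pos'],r.state()['tcp_rot'],r.state()['wrist_force']); a=snap("s4","scene"); b=snap("t4","top")
cv2.imwrite("pics/st4.png",cv2.resize(np.hstack([a[150:250,150:250],b[70:170,165:265]])[:,:,::-1],None,fx=4,fy=4,interpolation=cv2.INTER_CUBIC))
```

```text
[ 0.48774504 -0.20283499  0.18003649] [-179.96169743   -0.33669907  148.1346554 ] [-0.63335346 -0.95899143  0.07187933]
```

View pics/st4.png

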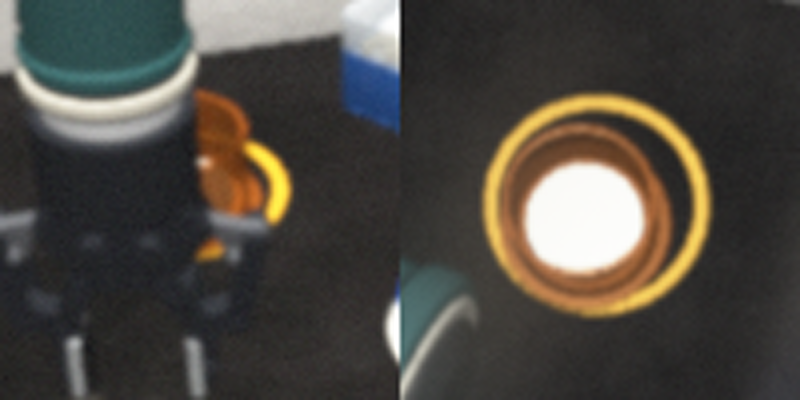

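```bash
cat > jar.py <<'E'
from h import *
import sys
def jar_top(im,box):
    x,y,w,h=box
    m=cv2.inRange(cv2.cvtColor(im,cv2.COLOR_RGB2HSV),np.array((0,0,190)),np.array((179,60,255)))
    a=circ("top",m,0.013,box)
    # amber full silhouette minus: foot edge points
    return a
im=cv2.imread("pics/top0.png")[:,:,::-1].copy(); print("before",jar_top(im,(140,175,46,46)))
im=cv2.imread("pics/t4.png")[:,:,::-1].copy(); print("after",jar_top(im,(188,100,48,48)))
from scipy.optimize import least_squares
# foot edge read by eye in st4: right side/lower side (foot sticks out right/down), rim sides
f=[(668,215),(664,245),(650,275),(628,295),(595,308)]
P=np.array([onz("top",(u-400)/4+165,v/4+70,0.003)[:2] for u,v in f]); 
print("foot",least_squares(lambda c:np.linalg.norm(P-c,axis=1)-.05,[.63,-.29]).x)
f=[(502,200),(510,165),(535,135),(575,125),(620,140),(645,170)]
P=np.array([onz("top",(u-400)/4+165,v/4+70,0.055)[:2] for u,v in f]); o=least_squares(lambda c:np.linalg.norm(P-c,axis=1)-.043,[.63,-.29])
print("rim",o.x,o.fun.round(4))
E
python3 jar.py
```

```text
before (array([ 0.45567507, -0.18144163]), np.float64(0.03287370864608576), np.float64(0.0007913184761517038))
after (array([ 0.62495447, -0.28950363]), np.float64(0.03201163857922481), np.float64(0.0012350263169452584))
foot [ 0.62269825 -0.28863617]
rim [ 0.62116253 -0.28945291] [-0.0019 -0.0007  0.0014  0.0005 -0.0008 -0.0015]
```

>>> {"name": "send_rows", "arguments": {"plan": [[105,-0.04,0,0,0],[105,-0.08,0,0,0],[105,-0.1,0,0,0],[105,-0.11,0,0,0],[105,-0.117,0,0,0],[105,-0.123,0,0,0],[105,-0.125,0,0,0],[105,-0.125,0,0,0]]}}

```text
t: 6.88
tool_pos: [0.5974, -0.2708, 0.1821]
tcp_rot: [-180.0, -0.2, 148.1]
wrist_force: [-6.1, 2.9, 7.3]
gripper_width: 0.05
```

>>> {"name": "send_rows", "arguments": {"plan": [[105,0.02,0,0,0],[105,0.06,0,0,0],[105,0.11,0,0,0],[105,0.11,0,-0.06,0],[105,0.11,0,-0.12,0],[105,0.11,0,-0.15,0]]}}

```text
t: 7.62
tool_pos: [0.5057, -0.2136, 0.3361]
tcp_rot: [180.0, 0.4, 148.1]
wrist_force: [0.4, 0.5, -0.1]
gripper_width: 0.0501
```

Run:
```python
from h import *
print(r.state()['tool_pos'],r.state()['tcp_rot'],r.state()['wrist_force']); a=snap("s5","scene"); b=snap("t5","top")
cv2.imwrite("pics/st5.png",cv2.resize(np.hstack([a[150:250,150:250],b[70:170,165:265]])[:,:,::-1],None,fx=4,fy=4,interpolation=cv2.INTER_CUBIC))
m=cv2.inRange(cv2.cvtColor(b,cv2.COLOR_RGB2HSV),np.array((0,0,190)),np.array((179,60,255)))
print(circ("top",m,0.013,(188,95,50,55)))
```

```text
[ 0.50568245 -0.2135848   0.33612736] [179.95773524   0.38459052 148.10290428] [ 0.37887591  0.49343895 -0.05379804]
(array([ 0.63519863, -0.29563412]), np.float64(0.03175051746054155), np.float64(0.0013860172954495455))
```

View pics/st5.png

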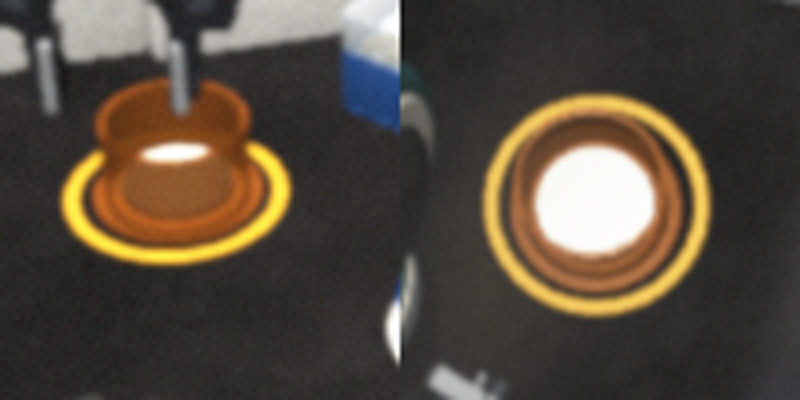

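The jar stands centred in the ring: in the top crop, the foot centre is at about (597,206) and the ring centre at (597,205). Next I refine the stem position.

Run:
```python
from h import *
a=cv2.imread("pics/scene0.png");b=cv2.imread("pics/top0.png")
cv2.imwrite("pics/stem.png",np.hstack([cv2.resize(a[192:252,244:304],None,fx=6.5,fy=6.5,interpolation=cv2.INTER_CUBIC),cv2.resize(b[176:236,224:284],None,fx=6.5,fy=6.5,interpolation=cv2.INTER_CUBIC)]))
t=b[:,:,::-1].copy(); m=cv2.inRange(cv2.cvtColor(t,cv2.COLOR_RGB2HSV),np.array((0,0,140)),np.array((179,70,255)))
m2=cv2.inRange(cv2.cvtColor(t,cv2.COLOR_RGB2HSV),np.array((95,70,50)),np.array((125,255,255)))|m
print("mat+cover",circ("top",m2,0.002,(222,174,64,64)))
for n,g in(("top",(.436,-.3875)),("scene",(.436,-.3875))):
    for z in(.002,.019,.049,.079): print(n,z,proj(n,(*g,z)))
```

```text
mat+cover (array([ 0.43621897, -0.38660257]), np.float64(0.05662399816422593), np.float64(0.0009755387780507305))
top 0.002 [253.4309954  205.88659638]
top 0.019 [253.73751074 205.34209306]
top 0.049 [254.30762193 204.32932995]
top 0.079 [254.9184268  203.24427731]
scene 0.002 [273.53152845 231.14883426]
scene 0.019 [273.89783264 225.10074447]
scene 0.049 [274.56484314 214.08765867]
scene 0.079 [275.25954079 202.61742734]
```

View pics/stem.png

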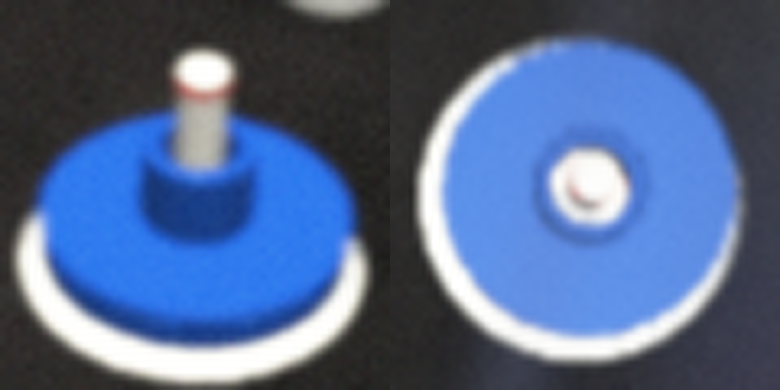

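>>> {"name": "send_rows", "arguments": {"plan": [[105,-0.009,-0.045,0,0],[105,-0.018,-0.095,0,0],[105,-0.027,-0.145,0,0],[105,-0.034,-0.175,0,0],[105,-0.034,-0.184,0.01,0],[105,-0.034,-0.184,0.03,0],[105,-0.034,-0.184,0.05,0],[105,-0.034,-0.184,0.05,0]]}}

```text
t: 8.72
tool_pos: [0.4357, -0.3852, 0.278]
tcp_rot: [179.9, -0.4, 148.2]
wrist_force: [0.4, 0.3, 0.1]
gripper_width: 0.0503
```

Run:
```python
from h import *
print(r.state()['tool_pos'],r.state()['tcp_rot'],r.state()['wrist_force']); a=snap("s6","scene"); b=snap("t6","top")
cv2.imwrite("pics/st6.png",cv2.resize(np.hstack([a[130:280,190:340],b[130:280,180:330]])[:,:,::-1],None,fx=2.6,fy=2.6,interpolation=cv2.INTER_CUBIC))
```

```text
[ 0.43573529 -0.38524442  0.27797847] [179.90770498  -0.37444048 148.18101403] [0.42274831 0.29059927 0.09990426]
```

View pics/st6.png

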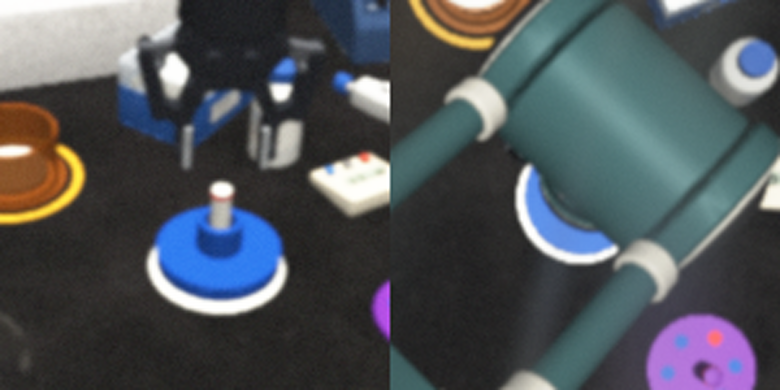

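>>> {"name": "send_rows", "arguments": {"plan": [[105,0,0,0.02,0],[105,0,0,0.04,0],[105,0,0,0.05,0],[105,0,0,0.054,0],[105,0,0,0.054,0],[105,0,0,0.054,0]]}}

```text
t: 9.57
tool_pos: [0.4367, -0.3877, 0.2283]
tcp_rot: [-180.0, 0.1, 148.1]
wrist_force: [-0.1, 0.3, 0.3]
gripper_width: 0.0503
```

Run:
```python
from h import *
print(r.state()['tool_pos'],r.state()['tcp_rot'],r.state()['wrist_force']); a=snap("s7","scene")
cv2.imwrite("pics/st7.png",cv2.resize(a[150:280,200:340][:,:,::-1],None,fx=5,fy=4.5,interpolation=cv2.INTER_CUBIC))
```

```text
[ 0.43668699 -0.38773467  0.22832783] [-1.79984491e+02  6.98356712e-02  1.48093586e+02] [-0.10226377  0.25270332  0.2506457 ]
```

View pics/st7.png

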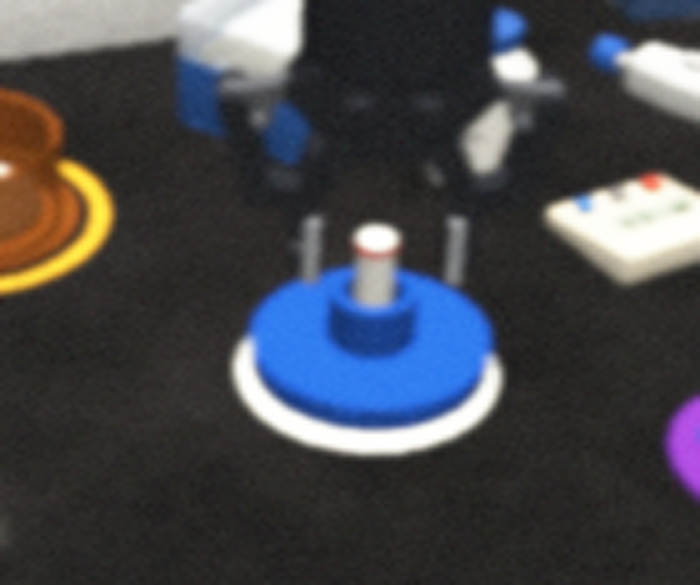

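The fingers sit either side of the stem just above the collar (tips at 310,280 and 455,280; stem at 377). Closing.

>>> {"name": "send_rows", "arguments": {"plan": [[150,0,0,0,0],[180,0,0,0,0],[200,0,0,0,0],[230,0,0,0,0],[255,0,0,0,0],[255,0,0,0,0],[255,0,0,0,0]], "grip_force": 40}}

```text
t: 10.5
tool_pos: [0.4365, -0.3873, 0.2278]
tcp_rot: [180.0, 0.0, 148.1]
wrist_force: [0.9, 2.0, 1.6]
gripper_width: 0.0148
```

>>> {"name": "send_rows", "arguments": {"plan": [[255,0,0,-0.005,0],[255,0,0,-0.015,0],[255,0,0,-0.03,0],[255,0,0,-0.05,0],[255,0,0,-0.07,0],[255,0,0,-0.09,0],[255,0,0,-0.1,0],[255,0,0,-0.1,0]]}}

```text
t: 11.5
tool_pos: [0.4367, -0.3876, 0.329]
tcp_rot: [-180.0, 0.1, 148.1]
wrist_force: [0.3, 0.3, -2.5]
gripper_width: 0.0141
```

Run:
```python
from h import *
print(r.state()['tool_pos'],r.state()['tcp_rot'],r.state()['wrist_force'],r.state()['gripper_width']); a=snap("s8","scene")
cv2.imwrite("pics/st8.png",cv2.resize(a[120:280,190:350][:,:,::-1],None,fx=3.7,fy=3.7,interpolation=cv2.INTER_CUBIC))
```

```text
[ 0.43669621 -0.3876449   0.32904279] [-1.79970741e+02  1.31275444e-01  1.48101757e+02] [ 0.33864436  0.30315995 -2.5123107 ] 0.014134236713413954
```

View pics/st8.png

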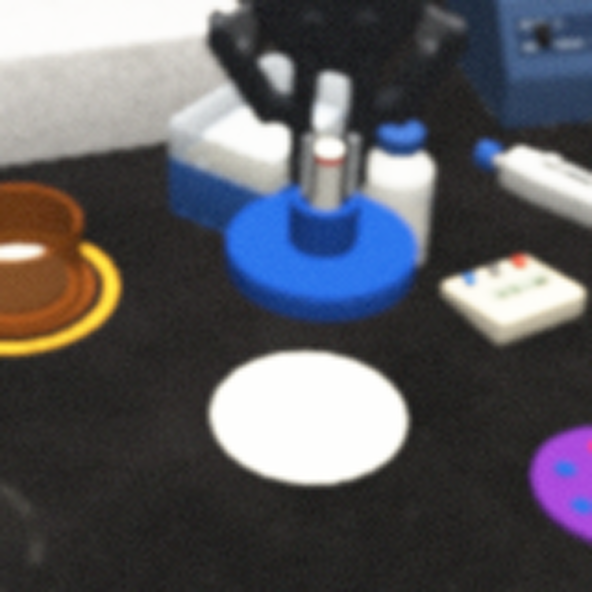

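Run:
```python
from h import *
a=cv2.imread("pics/s8.png")[:,:,::-1].copy()
m=cv2.inRange(cv2.cvtColor(a,cv2.COLOR_RGB2HSV),np.array((0,0,180)),np.array((179,60,255)))
print("mat",circ("scene",m,0.002,(244,212,60,42)))
print("stem top",onz("scene",190+(330.5/3.7)-.5,120+(151/3.7)-.5,.180))
m=cv2.inRange(cv2.cvtColor(a,cv2.COLOR_RGB2HSV),np.array((100,110,60)),np.array((125,255,255)))
# jar in s5 scene view: foot & rim
from scipy.optimize import least_squares
f=[(91,190),(100,210),(125,230),(175,241),(225,230),(255,208),(262,190)]
P=np.array([onz("scene",150+(u+.5)/4-.5,150+(v+.5)/4-.5,.003)[:2] for u,v in f]); o=least_squares(lambda c:np.linalg.norm(P-c,axis=1)-.05,[.63,-.29]);print("foot s",o.x,o.fun.round(4))
f=[(683,205),(675,240),(650,272),(597,292),(545,272),(520,245)]
P=np.array([onz("top",165+(u-400+.5)/4-.5,70+(v+.5)/4-.5,.003)[:2] for u,v in f]); o=least_squares(lambda c:np.linalg.norm(P-c,axis=1)-.05,[.63,-.29]);print("foot t",o.x,o.fun.round(4))
f=[(512,190),(525,145),(560,115),(597,108),(640,118),(668,150)]
P=np.array([onz("top",165+(u-400+.5)/4-.5,70+(v+.5)/4-.5,.055)[:2] for u,v in f]); o=least_squares(lambda c:np.linalg.norm(P-c,axis=1)-.043,[.63,-.29]);print("rim t",o.x,o.fun.round(4))
```

```text
mat (array([ 0.43581618, -0.38581157]), np.float64(0.056331019043568145), np.float64(0.0008148507822351563))
stem top [ 0.43480687 -0.38898166  0.18      ]
foot s [ 0.63604762 -0.29706673] [ 0.0017 -0.0012 -0.0012  0.0009  0.0006  0.0002 -0.0006]
foot t [ 0.63422266 -0.29663739] [ 0.0002 -0.0004 -0.0002  0.0009 -0.0008  0.0002]
rim t [ 0.6333405 -0.2979185] [ 0.0022  0.0003 -0.0007 -0.001   0.0013  0.0017]
```

>>> {"name": "send_rows", "arguments": {"plan": [[255,-0.008,0.012,0,0],[255,-0.025,0.038,0,0],[255,-0.045,0.068,0,0],[255,-0.066,0.099,0,0],[255,-0.087,0.131,0,0],[255,-0.104,0.158,0,0],[255,-0.115,0.174,0,0],[255,-0.121,0.183,0,0],[255,-0.121,0.183,0,0],[255,-0.121,0.183,0,0]]}}

```text
t: 12.8
tool_pos: [0.6351, -0.2965, 0.3275]
tcp_rot: [-180.0, -0.0, 148.1]
wrist_force: [0.4, 0.2, -3.5]
gripper_width: 0.0141
```

Run:
```python
from h import *
print(r.state()['tool_pos'],r.state()['tcp_rot'],r.state()['wrist_force'],r.state()['gripper_width']); a=snap("s9","scene"); b=snap("t9","top")
cv2.imwrite("pics/st9.png",cv2.resize(np.hstack([a[90:240,110:260],b[50:200,140:290]])[:,:,::-1],None,fx=2.6,fy=2.6,interpolation=cv2.INTER_CUBIC))
cv2.imwrite("pics/s9z.png",cv2.resize(a[120:225,130:250][:,:,::-1],None,fx=5,fy=5,interpolation=cv2.INTER_CUBIC))
```

```text
[ 0.63509565 -0.29649123  0.32749711] [-1.79970037e+02 -4.50887749e-02  1.48059909e+02] [ 0.36175601  0.19554573 -3.52209235] 0.014123488989674745
```

View pics/st9.png

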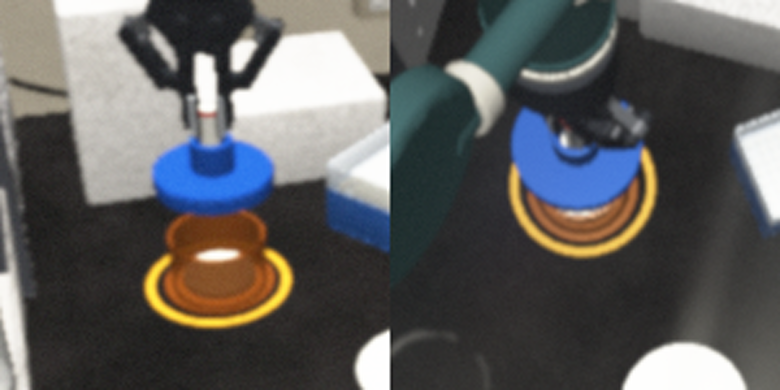

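View pics/s9z.png

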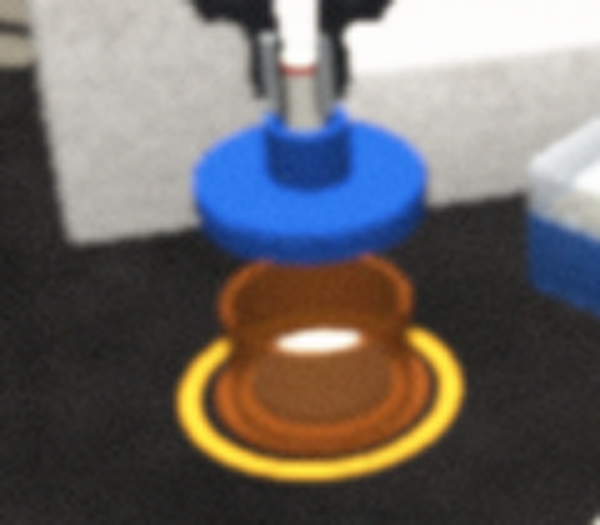

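Run:
```python
from h import *
def S(u,v): return 130+(u+.5)/5-.5,120+(v+.5)/5-.5
for p in((.6355,-.2965),):
    for z in(.003,.055,.113,.121,.179):
        u,v=proj("scene",(*p,z)); print("scene",z,round((u+.5-130)*5-.5,1),round((v+.5-120)*5-.5,1), "top",proj("top",(*p,z)).round(2))
from scipy.optimize import least_squares
def fit(n,pts,z,R):
    P=np.array([onz(n,*q,z)[:2] for q in pts]); o=least_squares(lambda c:np.linalg.norm(P-c,axis=1)-R,[.63,-.29]);print(n,z,o.x.round(4),o.fun.round(4))
# cover lower edge visible front arc in scene z=.105
a=cv2.imread("pics/s9.png")[:,:,::-1].copy(); hsv=cv2.cvtColor(a,cv2.COLOR_RGB2HSV)
m=cv2.inRange(hsv,np.array((100,150,60)),np.array((125,255,255))); m[:,228:]=0;m[:140]=0; m[:, :150]=0
cs,_=cv2.findContours(m,cv2.RETR_EXTERNAL,cv2.CHAIN_APPROX_NONE);c=max(cs,key=cv2.contourArea)[:,0]; x0,y0,w,h=cv2.boundingRect(c);print(x0,y0,w,h)
low=[tuple(q) for q in c if q[1]>y0+h*0.72]; fit("scene",low,.1047,.0515)
up=[(q[0],q[1]) for q in c if q[1]<y0+h*0.38 and (q[0]<x0+.3*w or q[0]>x0+.7*w)]; fit("scene",up,.1207,.0515)
# jar rim & foot & ring in s9
fit("scene",[S(*q) for q in((215,395),(235,425),(270,446),(325,454),(380,445),(415,420),(431,395))],.003,.05)
fit("scene",[S(*q) for q in((219,305),(235,272),(390,265),(413,298))],.055,.043)
m,b=blobs(a,(18,100,100),(35,255,255)); print("ring",circ("scene",m,0,(160,178,66,42)))
b=cv2.imread("pics/t9.png")[:,:,::-1].copy(); hsv=cv2.cvtColor(b,cv2.COLOR_RGB2HSV)
m=cv2.inRange(hsv,np.array((100,100,60)),np.array((125,255,255))); m[:,:180]=0;m[:,260:]=0;m[:80]=0;m[145:]=0
cs,_=cv2.findContours(m,cv2.RETR_EXTERNAL,cv2.CHAIN_APPROX_NONE);c=max(cs,key=cv2.contourArea)[:,0];x0,y0,w,h=cv2.boundingRect(c);print(x0,y0,w,h)
fit("top",[q for q in c if q[1]>y0+.6*h or (q[0]<x0+4)],.1207,.0515)
```

```text
scene 0.003 323.2 386.4 top [213.83 120.75]
scene 0.055 315.7 295.3 top [212.46 114.05]
scene 0.113 306.8 186.7 top [210.72 105.6 ]
scene 0.121 305.5 171.1 top [210.46 104.34]
scene 0.179 295.8 52.9 top [208.43  94.41]
169 143 46 29
scene 0.1047 [ 0.6395 -0.3005] [-0.0023 -0.0008  0.001   0.0013  0.0021  0.0034  0.002   0.0038  0.0026
  0.0016  0.0039 -0.0004 -0.0013 -0.002  -0.0028 -0.0034 -0.0001 -0.0005
 -0.0008 -0.001  -0.0012 -0.0012 -0.0012 -0.001  -0.0008 -0.0005 -0.0001
  0.0004  0.001  -0.0022 -0.0014 -0.0006 -0.0033 -0.0023 -0.0011  0.0001
  0.0013  0.0027  0.0008  0.0023  0.001   0.0026  0.0017  0.0012  0.0011]
scene 0.1207 [ 0.6272 -0.2933] [ 0.0035  0.0002  0.0014  0.0027  0.0001 -0.0022 -0.0006  0.0011 -0.0005
 -0.0017 -0.0024 -0.0004 -0.0026 -0.0024 -0.0018 -0.0009 -0.0023 -0.0012
 -0.0017 -0.0017 -0.0012 -0.0001 -0.0017 -0.     -0.0014  0.0009 -0.0002
  0.0027  0.0018]
scene 0.003 [ 0.6328 -0.2969] [ 0.0021 -0.0014 -0.0009  0.0001  0.0018 -0.0004 -0.0001]
scene 0.055 [ 0.6347 -0.2957] [ 0.0005  0.0012 -0.0007  0.0021]
ring (array([ 0.63710083, -0.29585148]), np.float64(0.06263429439517852), np.float64(0.00614955478620455))
186 90 52 41
top 0.1207 [ 0.6345 -0.2987] [ 0.001   0.0018  0.0009  0.0001  0.0013  0.0006  0.0001  0.0016  0.0012
  0.0009  0.0007  0.0005  0.0005  0.0005  0.0006  0.0008  0.0011  0.0015
 -0.0001 -0.0014 -0.0027 -0.002  -0.003  -0.002  -0.001  -0.0016 -0.0005
  0.0008  0.002   0.0018  0.0004  0.0004 -0.0009 -0.0006 -0.0002  0.0005
 -0.0006  0.0003 -0.0006  0.0005 -0.0002  0.0012  0.0006  0.0002 -0.0002
 -0.0005 -0.0008 -0.0009  0.0011  0.0011 -0.0009 -0.0007 -0.0005 -0.0002
  0.0002  0.0007  0.0013 -0.0001  0.0006  0.0014  0.0004 -0.0005  0.0006
 -0.     -0.0005  0.0008  0.0006  0.0005  0.0006 -0.0007 -0.0003  0.0002
  0.0009  0.0017  0.0009]
```

Cover and stem line up with the jar axis within about 2 mm in both views (stem column 298, predicted 297). Lowering to just above the rim.

>>> {"name": "send_rows", "arguments": {"plan": [[255,0,0,0.01,0],[255,0,0,0.022,0],[255,0,0,0.032,0],[255,0,0,0.038,0],[255,0,0,0.04,0],[255,0,0,0.04,0]]}}

```text
t: 13.65
tool_pos: [0.6359, -0.296, 0.2877]
tcp_rot: [-180.0, 0.0, 148.1]
wrist_force: [0.1, -1.1, -0.9]
gripper_width: 0.0147
```

Run:
```python
from h import *
print(r.state()['tool_pos'],r.state()['tcp_rot'],r.state()['wrist_force'],r.state()['gripper_width']); a=snap("s10","scene"); b=snap("t10","top")
cv2.imwrite("pics/s10z.png",np.hstack([cv2.resize(a[130:225,140:240][:,:,::-1],None,fx=4,fy=4,interpolation=cv2.INTER_CUBIC),cv2.resize(b[70:165,160:260][:,:,::-1],None,fx=4,fy=4,interpolation=cv2.INTER_CUBIC)]))
```

```text
[ 0.63594694 -0.29601659  0.28767353] [-1.79998471e+02  4.63883485e-03  1.48102018e+02] [ 0.12727073 -1.06296344 -0.85665945] 0.014733660691179056
```

View pics/s10z.png

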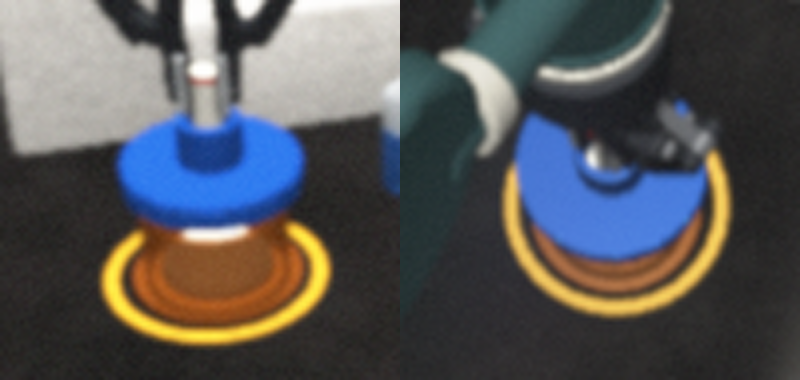

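>>> {"name": "send_rows", "arguments": {"plan": [[255,0,0,0.002,0],[255,0,0,0.004,0],[255,0,0,0.006,0],[255,0,0,0.008,0],[255,0,0,0.01,0],[255,0,0,0.01,0]]}}

```text
t: 14.5
tool_pos: [0.6357, -0.2959, 0.2773]
tcp_rot: [-180.0, -0.0, 148.1]
wrist_force: [-0.3, -0.0, -1.6]
gripper_width: 0.0142
```

>>> {"name": "send_rows", "arguments": {"plan": [[255,0,0,0.002,0],[255,0,0,0.004,0],[255,0,0,0.005,0],[255,0,0,0.005,0],[255,0,0,0.005,0]]}}

```text
t: 15.12
tool_pos: [0.6359, -0.296, 0.2727]
tcp_rot: [-180.0, 0.0, 148.1]
wrist_force: [-0.0, -0.5, -1.8]
gripper_width: 0.0147
```

>>> {"name": "send_rows", "arguments": {"plan": [[255,0,0,0.001,0],[255,0,0,0.001,0],[255,0,0,0.001,0]]}}

```text
t: 15.5
tool_pos: [0.6358, -0.296, 0.2717]
tcp_rot: [-180.0, -0.0, 148.1]
wrist_force: [-0.5, 0.8, -2.6]
gripper_width: 0.0146
```

Run:
```python
from h import *
print(r.state()['tool_pos'],r.state()['tcp_rot'],r.state()['wrist_force'],r.state()['gripper_width']); a=snap("s11","scene"); b=snap("t11","top")
cv2.imwrite("pics/s11z.png",np.hstack([cv2.resize(a[130:225,140:240][:,:,::-1],None,fx=4,fy=4,interpolation=cv2.INTER_CUBIC),cv2.resize(b[70:165,160:260][:,:,::-1],None,fx=4,fy=4,interpolation=cv2.INTER_CUBIC)]))
```

```text
[ 0.63583446 -0.29596921  0.27166695] [-1.79997421e+02 -3.17101462e-04  1.48100923e+02] [-0.50524293  0.7669404  -2.56664959] 0.014622633626413513
```

View pics/s11z.png

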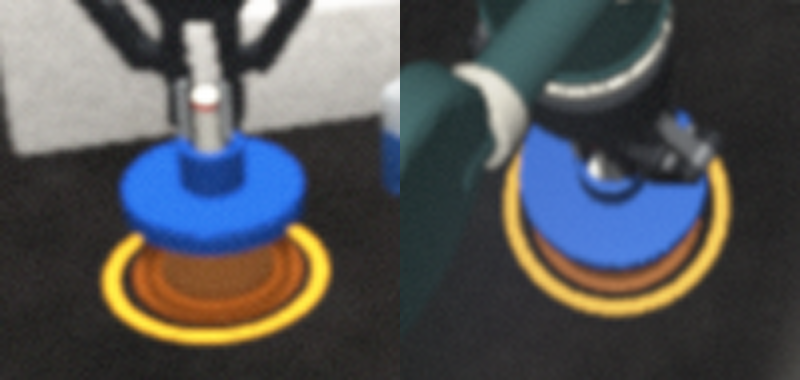

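>>> {"name": "send_rows", "arguments": {"plan": [[255,0,0,0.001,0],[255,0,0,0.001,0]]}}

```text
t: 15.85
tool_pos: [0.6359, -0.2959, 0.2709]
tcp_rot: [180.0, 0.0, 148.1]
wrist_force: [0.0, 0.3, -1.3]
gripper_width: 0.0147
```

>>> {"name": "send_rows", "arguments": {"plan": [[255,0,0,0.001,0],[255,0,0,0.001,0]]}}

```text
t: 16.1
tool_pos: [0.6361, -0.2959, 0.2707]
tcp_rot: [180.0, 0.0, 148.1]
wrist_force: [-2.1, 1.9, 6.1]
gripper_width: 0.0144
```

>>> {"name": "send_rows", "arguments": {"plan": [[255,0,0,0.0005,0],[255,0,0,0.0005,0]]}}

```text
t: 16.35
tool_pos: [0.6361, -0.2958, 0.2707]
tcp_rot: [180.0, 0.0, 148.1]
wrist_force: [-3.4, 2.9, 5.5]
gripper_width: 0.0144
```

Contact came at 0.2707, which is the predicted seat height (inner lid at about 44.9 mm). I ease off slightly and release.

>>> {"name": "send_rows", "arguments": {"plan": [[255,0,0,-0.001,0],[230,0,0,-0.001,0],[215,0,0,-0.001,0],[200,0,0,-0.001,0],[180,0,0,-0.001,0],[140,0,0,-0.001,0],[105,0,0,-0.001,0],[105,0,0,-0.001,0],[105,0,0,-0.001,0]]}}

```text
t: 17.48
tool_pos: [0.6358, -0.296, 0.2702]
tcp_rot: [180.0, 0.0, 148.1]
wrist_force: [0.3, 0.4, -0.9]
gripper_width: 0.0501
```

Run:
```python
from h import *
print(r.state()['tool_pos'],r.state()['tcp_rot'],r.state()['wrist_force'],r.state()['gripper_width']); a=snap("s12","scene"); b=snap("t12","top")
cv2.imwrite("pics/s12z.png",np.hstack([cv2.resize(a[130:225,140:240][:,:,::-1],None,fx=4,fy=4,interpolation=cv2.INTER_CUBIC),cv2.resize(b[70:165,160:260][:,:,::-1],None,fx=4,fy=4,interpolation=cv2.INTER_CUBIC)]))
```

```text
[ 0.63584619 -0.29600108  0.2701994 ] [1.79999854e+02 5.01461929e-03 1.48096042e+02] [ 0.31132792  0.43314187 -0.86858467] 0.050139632001844306
```

View pics/s12z.png

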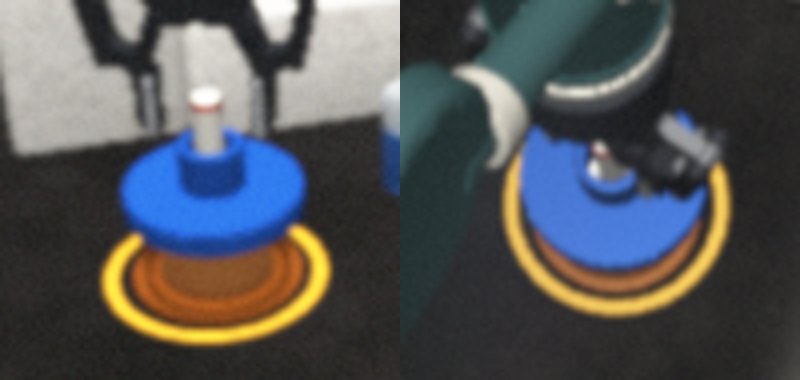

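The lids sit level and released (stem column 206, fingers 147 and 262). Lowering around the collar.

>>> {"name": "send_rows", "arguments": {"plan": [[75,0,0,0,0],[75,0,0,0,0],[75,0,0,0.008,0],[75,0,0,0.016,0],[75,0,0,0.024,0],[75,0,0,0.029,0],[75,0,0,0.029,0],[75,0,0,0.029,0]]}}

```text
t: 18.58
tool_pos: [0.636, -0.2961, 0.2414]
tcp_rot: [-180.0, 0.0, 148.1]
wrist_force: [-0.2, 0.4, -0.0]
gripper_width: 0.0605
```

Run:
```python
from h import *
print(r.state()['tool_pos'],r.state()['tcp_rot'],r.state()['wrist_force'],r.state()['gripper_width']); a=snap("s13","scene"); b=snap("t13","top")
cv2.imwrite("pics/s13z.png",np.hstack([cv2.resize(a[130:225,140:240][:,:,::-1],None,fx=4,fy=4,interpolation=cv2.INTER_CUBIC),cv2.resize(b[70:165,160:260][:,:,::-1],None,fx=4,fy=4,interpolation=cv2.INTER_CUBIC)]))
```

```text
[ 0.63596728 -0.29607546  0.24140855] [-1.79999990e+02  2.26719988e-02  1.48096332e+02] [-0.20390915  0.3864676  -0.04938161] 0.06046056100823268
```

View pics/s13z.png

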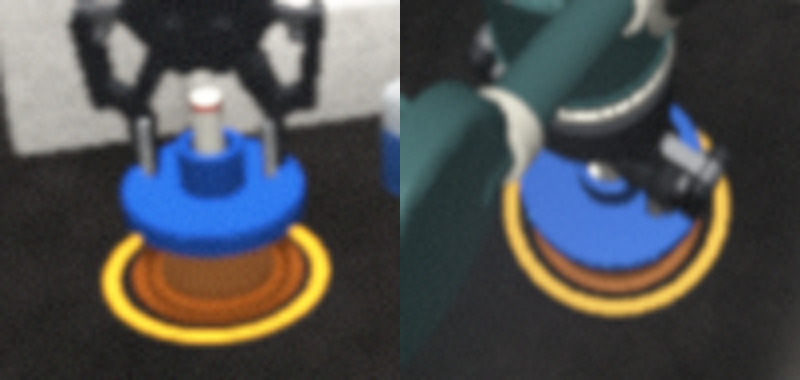

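Fingers straddle the collar (146 and 271, collar centre 211), with the tips just above the cover's flat top. Closing.

>>> {"name": "send_rows", "arguments": {"plan": [[100,0,0,0,0],[120,0,0,0,0],[130,0,0,0,0],[140,0,0,0,0],[150,0,0,0,0],[180,0,0,0,0],[180,0,0,0,0]], "grip_force": 30}}

```text
t: 19.55
tool_pos: [0.636, -0.296, 0.2414]
tcp_rot: [180.0, 0.0, 148.1]
wrist_force: [0.0, -0.3, 1.9]
gripper_width: 0.0367
```

>>> {"name": "send_rows", "arguments": {"plan": [[180,0,0,-0.002,0],[180,0,0,-0.005,0],[180,0,0,-0.01,0],[180,0,0,-0.01,0]]}}

```text
t: 20.05
tool_pos: [0.6361, -0.2961, 0.2519]
tcp_rot: [180.0, 0.1, 148.1]
wrist_force: [-0.4, 0.3, -1.5]
gripper_width: 0.0364
```

Run:
```python
from h import *
print(r.state()['tool_pos'],r.state()['tcp_rot'],r.state()['wrist_force'],r.state()['gripper_width']); a=snap("s14","scene"); b=snap("t14","top")
cv2.imwrite("pics/s14z.png",np.hstack([cv2.resize(a[130:225,140:240][:,:,::-1],None,fx=4,fy=4,interpolation=cv2.INTER_CUBIC),cv2.resize(b[70:165,160:260][:,:,::-1],None,fx=4,fy=4,interpolation=cv2.INTER_CUBIC)]))
```

```text
[ 0.63610698 -0.29613189  0.25193843] [1.79995653e+02 6.93306584e-02 1.48097618e+02] [-0.38711182  0.30260425 -1.54310993] 0.03644439294233054
```

View pics/s14z.png

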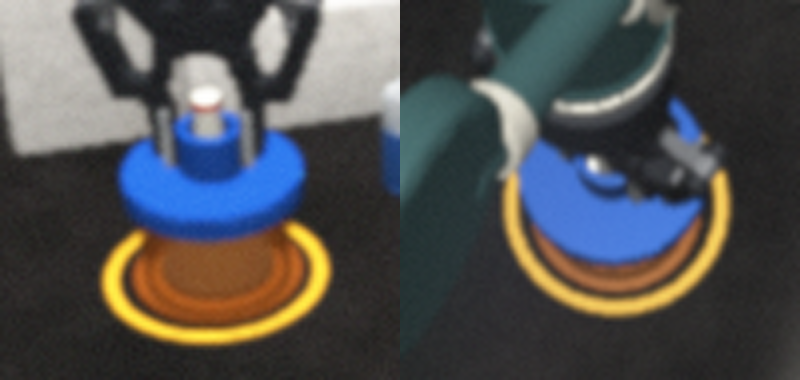

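The cover has come up while the stem top stayed at (207,95). Lifting on.

>>> {"name": "send_rows", "arguments": {"plan": [[180,0,0,-0.005,0],[180,0,0,-0.015,0],[180,0,0,-0.03,0],[180,0,0,-0.05,0],[180,0,0,-0.07,0],[180,0,0,-0.09,0],[180,0,0,-0.11,0],[180,0,0,-0.125,0],[180,0,0,-0.13,0],[180,0,0,-0.13,0]]}}

```text
t: 21.4
tool_pos: [0.6358, -0.296, 0.3813]
tcp_rot: [180.0, 0.0, 148.1]
wrist_force: [1.0, 0.1, -1.8]
gripper_width: 0.0366
```

>>> {"name": "send_rows", "arguments": {"plan": [[180,0,0,0,0],[180,0,0,0,0],[180,0,0,0,0]]}}

```text
t: 21.78
tool_pos: [0.6358, -0.2959, 0.3805]
tcp_rot: [-180.0, -0.1, 148.1]
wrist_force: [0.4, 0.4, -1.8]
gripper_width: 0.0361
```

Run:
```python
from h import *
print(r.state()['tool_pos'],r.state()['tcp_rot'],r.state()['wrist_force'],r.state()['gripper_width']); a=snap("s15","scene"); b=snap("t15","top")
cv2.imwrite("pics/s15z.png",np.hstack([cv2.resize(a[60:240,120:280][:,:,::-1],None,fx=3,fy=3,interpolation=cv2.INTER_CUBIC),cv2.resize(b[30:210,160:260][:,:,::-1],None,fx=3,fy=3,interpolation=cv2.INTER_CUBIC)]))
cv2.imwrite("pics/s15.png",a[:,:,::-1])
```

```text
[ 0.63575267 -0.29590606  0.38045606] [-1.79995124e+02 -6.23446371e-02  1.48097694e+02] [ 0.4144894   0.43715234 -1.75742859] 0.03614100005599381
```

View pics/s15z.png

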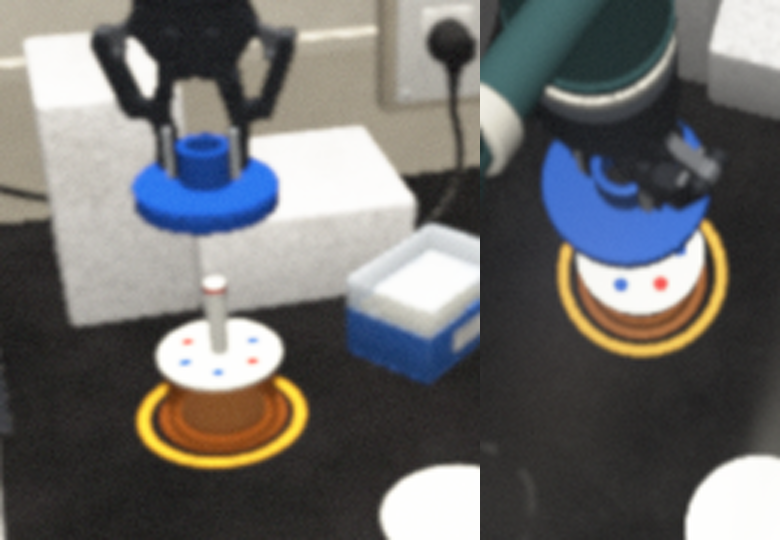

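View pics/s15.png

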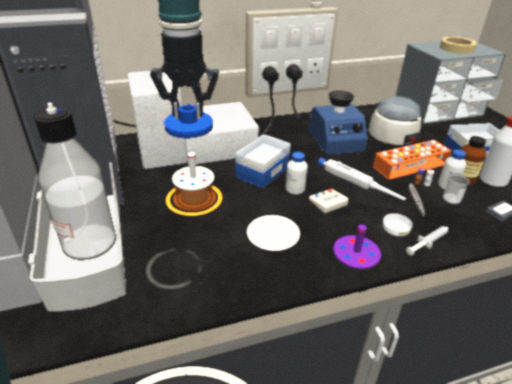

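Run:
```python
from h import *
a=cv2.imread("pics/s15.png")[:,:,::-1].copy()
m=cv2.inRange(cv2.cvtColor(a,cv2.COLOR_RGB2HSV),np.array((0,0,150)),np.array((179,70,255)))
m[:170]=0
print("flange scene",circ("scene",m,0.059,(168,170,52,22)))
u,v=120+(214.5/3)-.5,60+(283/3)-.5
print("stem top",onz("scene",u,v,.122))
m,_=blobs(a,(18,100,100),(35,255,255));print("ring",circ("scene",m,0,(160,178,66,42)))
workorder.finish_job(); print(r.state()['t'])
```

```text
flange scene (array([ 0.63096691, -0.29392755]), np.float64(0.044685707278747065), np.float64(0.004129322612136415))
stem top [ 0.63352351 -0.29637272  0.122     ]
ring (array([ 0.636824  , -0.29557351]), np.float64(0.06252451901544642), np.float64(0.006130596250291255))
the job is handed in; nothing more can be done
the job is handed in; nothing more can be done
```

The job is done and handed in at about 22 s. No verdict was reported.

- **Jar:** I slid it into the yellow ring in two low cradle pushes. It measured within about 3 mm of the ring's centre.
- **Lids:** I lifted both together by the stem and lowered them until contact. That came at an inner-lid height of about 45 mm, the expected seat, with about 6 N of push. I then let go of the stem.
- **Cover:** I gripped the collar and lifted the blue cover alone, straight up.

**Last checks:**
- **Cover:** it is held level and still, with its lower edge at about 0.187 m, worked out from the arm pose. The grip opening is 36 mm on the 38 mm collar.
- **Inner lid:** it looks level on the jar with the dots showing. The stem top measures (0.634, -0.296), about 3 mm from the ring's centre (0.637, -0.296).
- **Bystanders:** the tip box, bottle and timer look unmoved in the pictures. I did not measure them.

**One check disagreed:** my last fit of the flange gave (0.631, -0.294), about 6 mm from the ring's centre, with about 4 mm scatter. The mask was cut off at the top and crossed by the stem, so I trusted the stem and contact height instead. I handed in from the same script, so I did not repeat the fit first.

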